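# Lock the pressure cooker's lid and shut its steam valve

## Task

Close the pressure cooker: set the lid on it with its two red marks at the red marks of the rim, press it down against the seal and twist it clockwise, seen from above, until the lid's bar handle lines up with the cooker's two side handles and the lid stays locked. Only then press the red steam-valve button on the lid fully down. Leave the jar, the oil bottle and the mug where they stand.

Things in the scene. Friction and masses are not known exactly. Their poses are not given: they have to be found in the camera images.
- cooker: Steel pressure-cooker pot, 188 mm across, 110 mm high, fixed on the hob. Origin: centre of its underside, z up. Two black side handles along its +x and -x, reaching 132 mm from the axis at 65 to 95 mm height. Locked, the lid's bar lies along the cooker's x (either way round); a stop ends the twist 3 degrees later. Ledge and seal are slippery.
- rim_center (a point): Centre of the cooker's mouth at rim-top height; axes as the cooker's. A ledge 4 mm thick runs inside the rim, flush with its top, inner radius 76 mm. It has two opposite gaps for the lid's lugs, each 32 degrees wide, centred 80 and 260 degrees counterclockwise (seen from above) from the cooker's +x; a red mark on the rim outside shows each.
- rim_gap (a point): Middle of the gap at 80 degrees, at rim-top height, 80 mm from the axis; the other gap lies opposite. From a gap a lug can travel only clockwise, below the ledge, 80 degrees to the locked position; counterclockwise it is stopped at the gap.
- seal (a joint): Black sprung seal ring in the pot, inner radius 60 mm, its top 103 mm above the pot's underside when free. Value: how far it is pressed down (m), 0 free, 0.005 with the lid fully pressed. Spring: about 3 N at first, plus 1.4 N per mm; the lid's weight alone presses it 0 to 1 mm.
- lid: Loose steel lid, 180 mm across, about 0.33 kg, lying right way up on the hob. Origin: centre of its underside, z up. Skirt radius 73 mm, 12 mm high; flange (radius 90) at 12 to 17 mm, domed top to 25 mm. Two lugs on the skirt at +x and -x, out to radius 82 mm, 24 degrees wide, 2 to 6 mm above the origin; red marks above them at the flange's edge.
- lid_bar (a point): Centre of the black bar handle over the lid's middle, 54 mm above the lid's origin; bar along lid x, 64 mm long, 18 mm wide, 20 mm high. Lid origin above the cooker's underside: 102 to 103 mm lying unpressed in the gaps, 98 pressed until flange meets rim (6 to 8 N more than its weight), lugs pass the ledge below 100; 100 when locked and let go.
- valve (a joint): Travel of the red steam-valve button (m): 0 up, 0.007 fully down; stiff (about 3.5 N), it stays where it is left. The locked lid may sink up to 2 mm on its seal while the button is pressed.
- valve_top (a point): Middle of the button's top, on the lid's +x axis 63 mm from the middle, 41 mm above the lid's origin while up. The button is 19 mm across, in a black collar 26 mm across whose top is 30 mm above the lid's origin.
- jar_white: Bystander: small white-capped jar, 40 mm across, 71 mm high, origin under its middle, z up.
- oil_bottle: Bystander: small oil bottle with a yellow cap, 40 mm across, 146 mm high, origin under its middle, z up.
- mug: Bystander: white mug, 82 mm across, 94 mm high, origin under its middle, z up.

How it is judged:
By the outcome, as a careful person would: the job done as asked, in the order asked, and still so for the second after the job is handed in, with the robot touching nothing.
It also fails if it takes over 51 s, if anything falls off the work surface, if the arm or the gripper's body presses on something with over 40 N, if the wrist force passes 120 N, or if a joint passes its speed limit or range.

## Robot

A 7-joint arm with a two-finger parallel gripper is mounted at the origin on a cart in front of the work surface, level with it; the furniture and walls round the work are solid. World frame = base frame: x ahead of the robot, y to its left, z up, the work surface at z = 0. Lengths are in mm, angles in rad, forces in N, time in s.
With the tool pointing down it reaches from about 400 to 875 mm from the base axis. Payload 6.5 kg.
Tool frame: the origin (TCP) lies midway between the tips of the shut fingers; the grasp point (between the pads) lies 19 mm behind it; z points along the fingers, y is the line along which they close (so a half turn about z gives the same grasp; the last joint's range is limited). The gripper opens to 85 mm and grips with 20 to 120 N. Pads are 22 mm wide; open, the fingers measure 114 mm over their backs; the gripper's body (76 mm by 85 mm) begins 54 mm behind the grasp point. The pads swing forward as they close: fully open they stand 13 mm farther back than shut.
Start: joints at [1.057, 0.536, -0.004, 1.538, 0.003, 1.067, -0.071], TCP at [281.434, -585.905, 231.29] pointing down, gripper open.
Joint ranges: [-2.7, 2.7], [-0.37, 2.16], [-1.27, 1.26], [0.24, 2.4], [-1.31, 4.45], [0.19, 1.91], [-2.76, 2.76]. Speed limits (rad/s): [2.39, 2.39, 3.14, 3.14, 3.14, 3.14, 3.14].

## Interface

Orientations are given as a unit quaternion [x, y, z, w].
In Python, from plant import sensors, vision, ticket, models gives the robot as it stands.
- The arm moves only by the tool drive_tool, never from a script. Its argument "moves" is a list of rows, each an object of numbers: "jaw": the closure, from 0 (fully open) to 1 (shut); "tx", "ty", "tz": the shift along the tool's x, y, z in m; "turn": the turn about the tool's z in degrees. A call has 1 to 10 rows; each row is the pose to reach, as a shift and turn from the pose commanded when the call began, along the tool's axes at that moment; what a row does not reach only later rows make up. A row lasts 1/8 s, in which the tool goes at most 62.5 mm and 10.7 degrees, less where a joint would pass 70% of its speed; a pose out of reach is approached as far as the arm can. A call with a gripper value outside its range is refused whole. The fingers move at their own pace and stop on an object; "force" is the grip in N (left out, the last holds). Time passes only in rows, so rows that repeat a pose let the fingers close. It gives the time, the measured TCP pose, the force, the opening and the grip force at its end, in the units of the state.
- sensors.read_state(): the state, without advancing time (a new reading comes with each control period).
- vision.snapshot(name): name is "scene" or "side" or "wrist"; returns the picture (420x560x3 uint8, red, green, blue); there is no depth.
- vision.get_calibration(name): a dict with "K" (3x3 intrinsics, pixels), "eye" and "orientation" of the camera in the world. Camera axes: x right, y down, z forward; pixel columns grow to the right and rows downward; lengths in mm; the calibration is good to about 2 mm. A picture is of the moment at which its call begins: read the wrist's pose just before it. get_calibration takes no time and is no camera call; for the wrist camera it gives the pose at the moment of the call.
- ticket.hand_in(): hands the job in; it is judged then, once.
Trained networks look in the newest picture that a camera, given by its name, has taken for a name from the list of things; names that differ only in an ending like _2 or _b are one class to them, and where a whole thing is asked for, a point or a joint stands for the part that bears it (a point fixed in the world has none). Each returns a list of dicts, best first, with "score" (0 to 1); they miss things now and then, are a little off and sometimes report something else, mostly with a low value. They report only what shows in the picture. A call takes as long as a camera call.
- models.cut_out(camera, thing): "pixels" (420x560 bool, what is visible of it) and "rect" ([left, top, right, bottom] in pixels, round what is visible of it).
The state is a dict: "clock": time; "joints": joint angles; "joint_velocities": joint speeds; "joint_efforts": joint torques, N m; "eef_pos": TCP position; "orientation": TCP orientation; "wrist_force": force on the tool from outside, world axes, zero at the start; "ft_torque": the same for the moment, N m; "width": finger opening in mm; "grasp_force": force on a finger pad.
Only numpy, scipy, OpenCV 4.12 (cv2) and the standard library are available. Lean on these libraries where they do the work, as an engineer would, in place of code of your own. Each camera call takes 0.05 s, during which the arm holds its last target. There are 200 camera calls.

## Working session

There is one attempt and no reset: what is moved stays moved. The work goes in short steps, Python scripts to look and compute and a tool call to move; the robot and the scene stay as the last step left them, time stands still between calls to the robot, and variables do not carry over. Pictures are saved under pics/ and viewed, at most 10 in all, crops included, and the job is handed in when it is done.

Besides the shell and the picture viewer there is one more tool, called after ">>>" by a JSON object that holds its "op" and its "data", one argument or row to a line. drive_tool: Moves the arm, as the interface text tells. Its arguments: {"type":"object","properties":{"moves":{"type":"array"},"force":{"type":"number"}},"required":["moves"]}

```bash
mkdir -p pics; ls; cat > h.py <<'E'
import numpy as np,cv2
from scipy.spatial.transform import Rotation as R
from plant import sensors,vision,ticket,models
def cal(n):
    c=vision.get_calibration(n);return np.array(c["K"]),np.array(c["eye"]),R.from_quat(c["orientation"]).as_matrix() if np.size(c["orientation"])==4 else np.array(c["orientation"])
def proj(c,P):
    K,e,r=c;q=(np.atleast_2d(P)-e)@r@K.T;return q[:,:2]/q[:,2:]
def ray(c,uv,z):
    K,e,r=c;uv=np.atleast_2d(uv);d=np.c_[uv,np.ones(len(uv))]@np.linalg.inv(K).T@r.T
    return e+d*((z-e[2])/d[:,2])[:,None]
def save(im,n): cv2.imwrite('pics/'+n,cv2.cvtColor(im,cv2.COLOR_RGB2BGR))
E
python3 - <<'E'
from h import *
s=sensors.read_state();print(s)
a=vision.snapshot("scene");b=vision.snapshot("side")
save(a,'a.png');save(b,'b.png')
for n in("scene","side"):
    c=cal(n);print(n,c[1],c[2].round(3).tolist(),c[0].tolist())
    for t in("cooker","lid","valve","lid_bar","mug","jar_white","oil_bottle"):
        for d in models.cut_out(n,t)[:1]:
            print(t,round(d["score"],2),d["rect"],np.argwhere(d["pixels"])[:,::-1].mean(0).round(1))
E
```

```text
pics
{'clock': 0.0, 'joints': array([ 1.05677536,  0.53719377, -0.00440231,  1.53885825,  0.00258919,
        1.06732565, -0.07119126]), 'joint_velocities': array([-0.00139162,  0.00063519,  0.00223318, -0.0016857 ,  0.00088898,
        0.00101504, -0.00119428]), 'joint_efforts': array([ 7.86935689e-04, -5.83396912e+01,  1.04860470e+00, -2.59098530e+01,
        1.23123723e-02,  9.59426776e-03,  6.24960180e-06]), 'eef_pos': array([ 281.14167566, -585.34808247,  230.4013612 ]), 'orientation': array([ 9.75031313e-01,  2.22065637e-01, -2.64943093e-04, -8.49332920e-04]), 'wrist_force': array([-0.73128588, -0.07935426,  0.66151303]), 'ft_torque': array([-0.00085695,  0.00924707,  0.00129488]), 'grasp_force': 0.0, 'width': 85.46813791856013}
scene [-78.45152514 396.5872955  870.40576532] [[-0.466, -0.655, 0.595], [-0.885, 0.338, -0.321], [0.009, -0.675, -0.737]] [[448.7396229572749, 0.0, 278.6546718042975], [0.0, 448.7396229572749, 211.82047123610718], [0.0, 0.0, 1.0]]
cooker 0.81 [322.4, 159.9, 424.0, 243.3] [371.4 200. ]
lid 0.6 [200.8, 232.0, 280.3, 296.1] [240.2 262.8]
valve 0.57 [217.5, 240.0, 226.3, 246.8] [221.1 242. ]
lid_bar 0.63 [203.6, 231.0, 279.6, 296.5] [240.5 262.8]
mug 0.9 [299.9, 129.2, 331.2, 171.2] [314.8 150.5]
jar_white 0.63 [331.8, 251.2, 346.3, 283.7] [338.7 265.8]
oil_bottle 0.64 [151.4, 183.2, 180.3, 231.5] [164.6 207.4]
side [ 443.33139222 -727.93693662  427.88482599] [[0.986, -0.081, 0.148], [-0.168, -0.398, 0.902], [-0.014, -0.914, -0.406]] [[404.04533248028133, 0.0, 277.7036463121519], [0.0, 404.04533248028133, 207.69135635098533], [0.0, 0.0, 1.0]]
lid 0.64 [209.7, 192.9, 283.6, 229.4] [245.3 211.4]
valve 0.61 [265.9, 198.7, 271.0, 204.4] [267.2 199.5]
lid_bar 0.81 [209.6, 189.4, 283.8, 229.8] [244.9 211.8]
mug 0.6 [371.2, 232.5, 434.0, 299.4] [396.  263.7]
jar_white 0.56 [173.6, 227.3, 197.9, 268.4] [188. 246.]
oil_bottle 0.62 [308.9, 145.7, 320.5, 195.9] [314.4 155.4]
```

View pics/a.png

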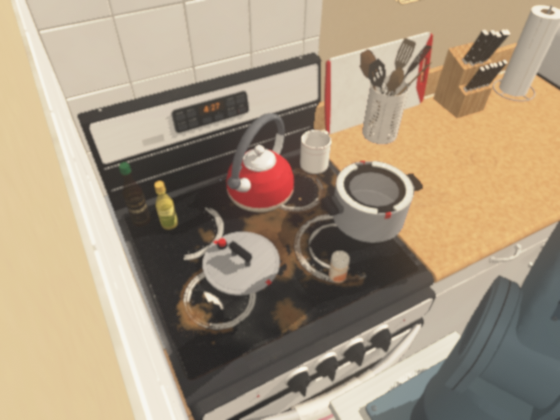

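View pics/b.png

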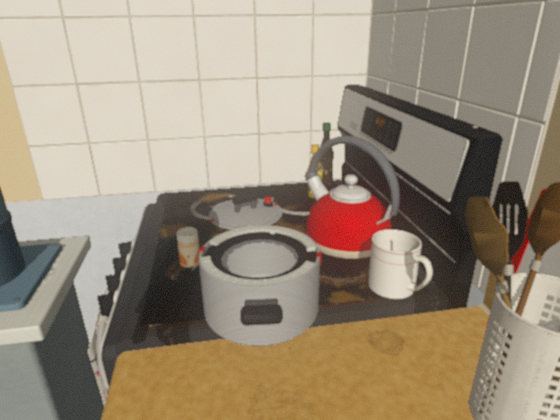

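```bash
python3 - <<'E'
from h import *
# offline: use saved pictures
a=cv2.imread('pics/a.png')[...,::-1];b=cv2.imread('pics/b.png')[...,::-1]
for im,n in((a,"scene"),(b,"side")):
    i=im.astype(int);m=((i[...,0]>110)&(i[...,0]>2*i[...,1])&(i[...,0]>2*i[...,2])).astype(np.uint8)
    k,_,st,ce=cv2.connectedComponentsWithStats(m)
    c=cal(n)
    for s,x in zip(st[1:],ce[1:]):
        if s[4]>=3: print(n,s,x.round(1),[ray(c,x,z)[0,:2].round(0).tolist() for z in(17,41,110)])
E
```

```text
scene [428  36   4  10  24] [429.8  41.2] [[1149.0, -939.0], [1114.0, -901.0], [1015.0, -793.0]]
scene [425  51   5  13  40] [427.4  57.2] [[1054.0, -846.0], [1022.0, -811.0], [931.0, -711.0]]
scene [420  61   2  10  17] [420.5  65.3] [[1020.0, -783.0], [989.0, -750.0], [900.0, -655.0]]
scene [326  62   4  68 231] [327.5  95.4] [[1007.0, -371.0], [977.0, -349.0], [889.0, -287.0]]
scene [417  68  11  33 153] [421.9  84.5] [[915.0, -702.0], [887.0, -671.0], [806.0, -582.0]]
scene [ 227  154   67   53 1908] [266.7 185. ] [[713.0, 8.0], [690.0, 19.0], [626.0, 51.0]]
scene [227 168   4  10  24] [228.9 173. ] [[804.0, 81.0], [779.0, 89.0], [708.0, 115.0]]
scene [386 212   4   5  18] [387.5 214. ] [[474.0, -220.0], [459.0, -203.0], [414.0, -153.0]]
scene [215 239  11   7  54] [220.7 242.1] [[586.0, 197.0], [567.0, 203.0], [514.0, 219.0]]
scene [267 281   4   3  10] [268.5 282. ] [[430.0, 146.0], [416.0, 153.0], [375.0, 173.0]]
side [541 189   5   5   9] [542.8 190.8] [[1314.0, 153.0], [1263.0, 102.0], [1117.0, -46.0]]
side [ 306  194   86   57 3353] [345.5 223.2] [[731.0, 67.0], [714.0, 21.0], [666.0, -113.0]]
side [265 197   6   7  38] [267.5 199.7] [[576.0, 241.0], [568.0, 185.0], [546.0, 22.0]]
side [528 216   3   9  10] [528.7 220. ] [[1147.0, 1.0], [1106.0, -41.0], [988.0, -164.0]]
side [511 234  19  38 217] [519.4 254.7] [[1018.0, -132.0], [985.0, -167.0], [888.0, -267.0]]
side [199 246   5   6  17] [201.2 248.6] [[405.0, 13.0], [407.0, -31.0], [414.0, -155.0]]
side [317 252   5  13  31] [319.7 256.5] [[635.0, -64.0], [623.0, -103.0], [591.0, -214.0]]
```

Scene picture: the lid sits at about (240,263), with its valve at (221,242) and a mark at (268,282). The cooker is at about (372,200), with a rim mark at (387,214). The side picture shows the other rim mark at (320,256).

Estimates:
- Lid centre at about (513,178), with its +x at about 21°.
- Cooker centre at about (502,-184), with its gaps at about -19° and 161°.

I'm moving over the cooker for a close look.

>>> {"op": "drive_tool", "data": {
  "moves": [
    {"tx": 0.06,"ty": -0.05,"tz": -0.04,"turn": -10},
    {"tx": 0.31,"ty": -0.285,"tz": -0.1,"turn": -90},
    {"tx": 0.31,"ty": -0.285,"tz": -0.1,"turn": -90},
    {"tx": 0.31,"ty": -0.285,"tz": -0.1,"turn": -90},
    {"tx": 0.31,"ty": -0.285,"tz": -0.1,"turn": -90},
    {"tx": 0.31,"ty": -0.285,"tz": -0.1,"turn": -90},
    {"tx": 0.31,"ty": -0.285,"tz": -0.1,"turn": -90},
    {"tx": 0.31,"ty": -0.285,"tz": -0.1,"turn": -90},
    {"tx": 0.31,"ty": -0.285,"tz": -0.1,"turn": -90},
    {"tx": 0.31,"ty": -0.285,"tz": -0.1,"turn": -90}
  ]
}}

```text
invalid input at $.moves[0]: expected keys jaw, tx, ty, tz, turn
```

```bash
cat >> h.py <<'E'
def reds(im,amin=8):
    i=im.astype(int);m=((i[...,0]>100)&(i[...,0]>2*i[...,1])&(i[...,0]>2*i[...,2])).astype(np.uint8)
    k,_,st,ce=cv2.connectedComponentsWithStats(m)
    return [(s,x) for s,x in zip(st[1:],ce[1:]) if s[4]>=amin]
def tool():
    s=sensors.read_state();r=R.from_quat(s["orientation"]).as_matrix();return s,s["eef_pos"],r,np.degrees(np.arctan2(r[1,0],r[0,0]))
E
python3 - <<'E'
from h import *
s,p,r,yaw=tool();c=cal("wrist");im=vision.snapshot("wrist");save(im,'c.png');np.save('c.npy',np.array(c,dtype=object),allow_pickle=True)
print(s["clock"],p,yaw,s["joints"],s["wrist_force"],r.round(3).tolist());print(c[1],c[2].round(3).tolist(),c[0][0])
for st,x in reds(im): print(st,x,ray(c,x,108)[0].round(1))
print([(d["score"],d["rect"]) for d in models.cut_out("wrist","cooker")])
E
```

```text
Traceback (most recent call last):
ValueError: could not broadcast input array from shape (3,3) into shape (3,)
```

View pics/c.png

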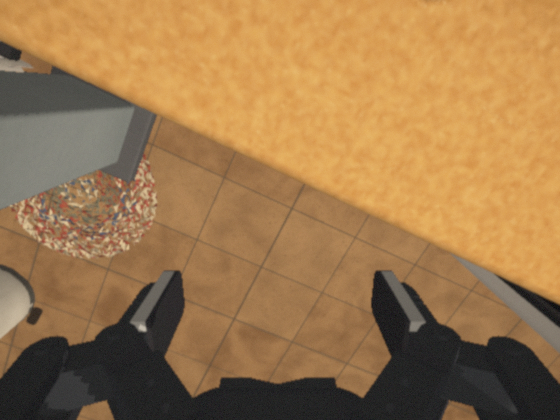

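The wrist picture, still from the start pose, shows the worktop edge and the fingers at (160,300) and (400,300). The move was refused because every row needs a jaw value.

>>> {"op": "drive_tool", "data": {
  "moves": [
    {"jaw": 0,"tx": 0.06,"ty": -0.05,"tz": -0.04,"turn": -10},
    {"jaw": 0,"tx": 0.31,"ty": -0.285,"tz": -0.1,"turn": -90},
    {"jaw": 0,"tx": 0.31,"ty": -0.285,"tz": -0.1,"turn": -90},
    {"jaw": 0,"tx": 0.31,"ty": -0.285,"tz": -0.1,"turn": -90},
    {"jaw": 0,"tx": 0.31,"ty": -0.285,"tz": -0.1,"turn": -90},
    {"jaw": 0,"tx": 0.31,"ty": -0.285,"tz": -0.1,"turn": -90},
    {"jaw": 0,"tx": 0.31,"ty": -0.285,"tz": -0.1,"turn": -90},
    {"jaw": 0,"tx": 0.31,"ty": -0.285,"tz": -0.1,"turn": -90},
    {"jaw": 0,"tx": 0.31,"ty": -0.285,"tz": -0.1,"turn": -90},
    {"jaw": 0,"tx": 0.31,"ty": -0.285,"tz": -0.1,"turn": -90}
  ]
}}

```text
clock: 2.1
eef_pos: [437.5, -194.8, 331.4]
orientation: [0.533, 0.846, -0.0, 0.0]
wrist_force: [1.1, -0.2, 0.8]
width: 85.5
grasp_force: 0.0
```

```bash
cat > w.py <<'E'
import sys
from h import *
z=float(sys.argv[2]);th=sys.argv[3]
s,p,r,yaw=tool();c=cal("wrist");im=vision.snapshot("wrist");save(im,sys.argv[1]+'.png');np.savez(sys.argv[1]+'.npz',K=c[0],e=c[1],r=c[2])
print(s["clock"],p,yaw,s["joints"].round(3),s["wrist_force"],r[:,2].round(4));print(c[1],c[2].round(3).tolist())
for st,x in reds(im): print(st,x,ray(c,x,z)[0].round(1))
for d in models.cut_out("wrist",th)[:1]:print(d["score"],d["rect"])
E
python3 w.py c2 108 cooker
```

```text
2.1 [ 437.45731107 -194.79128798  331.41763887] 115.60989387471136 [ 0.739  0.169 -0.465  1.83   0.082  1.162  0.694] [ 1.13187078 -0.15571697  0.83476268] [ 2.e-04 -2.e-04 -1.e+00]
[ 402.01776422 -121.32965995  474.99776437] [[0.902, 0.409, 0.138], [0.432, -0.855, -0.288], [0.0, 0.319, -0.948]]
[ 475   25   85  149 9963] [523.29800261 104.58084914] [641.9 -16.4 108. ]
[269 126  11  13  75] [274.12 132.36] [ 415.2 -157.1  108. ]
[383 233  11   9  49] [387.6122449 237.2244898] [ 592.9 -210.3  108. ]
[475 305  85  79 693] [512.56854257 336.59307359] [ 823.1 -262.7  108. ]
0.91 [250.8, 72.4, 417.1, 271.8]
```

View pics/c2.png

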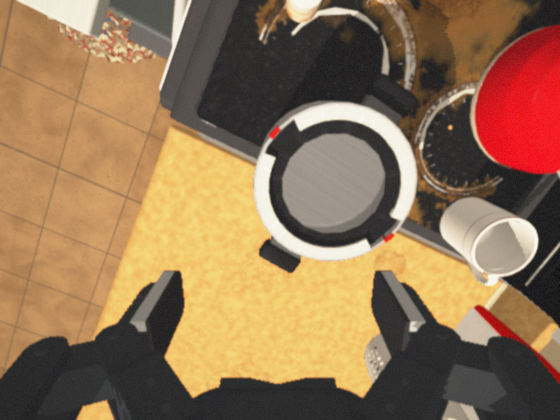

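The pot is clear in view. Its red marks at (274,132) and (388,237) give a centre of about (504,-184) and a gap angle of -16.7°. Next is the lid.

>>> {"op": "drive_tool", "data": {
  "moves": [
    {"jaw": 0,"tx": 0.05,"ty": 0.04,"tz": 0.0,"turn": -10},
    {"jaw": 0,"tx": 0.304,"ty": 0.229,"tz": 0.07,"turn": -86},
    {"jaw": 0,"tx": 0.304,"ty": 0.229,"tz": 0.07,"turn": -86},
    {"jaw": 0,"tx": 0.304,"ty": 0.229,"tz": 0.07,"turn": -86},
    {"jaw": 0,"tx": 0.304,"ty": 0.229,"tz": 0.07,"turn": -86},
    {"jaw": 0,"tx": 0.304,"ty": 0.229,"tz": 0.07,"turn": -86},
    {"jaw": 0,"tx": 0.304,"ty": 0.229,"tz": 0.07,"turn": -86},
    {"jaw": 0,"tx": 0.304,"ty": 0.229,"tz": 0.07,"turn": -86},
    {"jaw": 0,"tx": 0.304,"ty": 0.229,"tz": 0.07,"turn": -86},
    {"jaw": 0,"tx": 0.304,"ty": 0.229,"tz": 0.07,"turn": -86}
  ]
}}

```text
clock: 3.45
eef_pos: [512.4, 177.9, 261.3]
orientation: [-0.186, 0.983, -0.0, -0.0]
wrist_force: [-0.2, 0.5, -0.1]
width: 85.4
grasp_force: 0.0
```

```bash
python3 w.py d 17 lid; mv pics/d.png pics/d0.png
```

```text
3.45 [512.38618885 177.9033983  261.2582472 ] -158.6172673844814 [ 0.253  0.458 -0.88   1.756  0.39   1.113  1.191] [-0.18461202  0.45290669 -0.1396396 ] [-1.e-04 -1.e-04 -1.e+00]
[435.95669711 147.17447815 404.88195378] [[-0.364, 0.883, 0.297], [0.931, 0.345, 0.116], [0.0, 0.319, -0.948]]
[272  86  11  10 102] [276.60784314  90.44117647] [431.1 144.4  17. ]
[   18   208   160   118 10150] [ 95.23408867 255.5844335 ] [707.1  -2.4  17. ]
[267 214  17  23 275] [274.88727273 224.51272727] [580.9 200.5  17. ]
0.68 [199.5, 83.3, 349.4, 239.2]
```

View pics/d0.png

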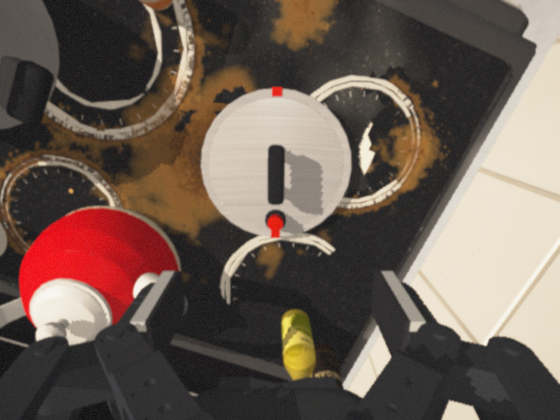

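The lid is centred near (276,165), with a mark at (277,90), its bar at (276,175) and the valve at (275,224). I'm fitting these accurately.

```bash
python3 - <<'E'
from h import *
f=np.load('d.npz');c=(f['K'],f['e'],f['r']);im=cv2.imread('pics/d0.png')
g=im.max(2).astype(int)
m=((g<45).astype(np.uint8));m2=np.zeros_like(m);m2[135:208,255:300]=m[135:208,255:300]
k,_,st,ce=cv2.connectedComponentsWithStats(m2)
j=1+np.argmax(st[1:,4]);print(st[j],ce[j])
pts=np.argwhere(_==j)[:,::-1].astype(np.float32);print(cv2.minAreaRect(pts))
for z in(54,64):print(z,ray(c,ce[j],z))
b=cv2.boxPoints(cv2.minAreaRect(pts));print(ray(c,b,64).round(1).tolist())
# model check
for L in((512,176,21.),(513,178,21.),(513,178,22)):
    a=np.radians(L[2]);u=np.array([np.cos(a),np.sin(a)]);o=np.array(L[:2])
    P=[[*(o-89*u),17],[*(o+63*u),41],[*(o-32*u),64],[*(o+32*u),64]];print(L,proj(c,P).round(1).tolist())
d=models.cut_out("wrist","lid")
sc=cal("scene");print('oil',ray(sc,(168,228),0),'kettle',ray(sc,(262,208),0))
# lid disc edge fit
cc=max(cv2.findContours((d[0]["pixels"]).astype(np.uint8),0,1)[0],key=cv2.contourArea)[:,0]
w=ray(c,cc,16)[:,:2]
from scipy.optimize import least_squares
r=least_squares(lambda q:np.hypot(*(w-q[:2]).T)-q[2],[512,178,90],loss='soft_l1');print(r.x)
E
```

```text
[272 147  12  56 282] [279.29432624 175.20921986]
((277.56982421875, 174.48805236816406), (10.051678657531738, 55.08986282348633), 1.5911402702331543)
54 [[511.57867635 179.03567787  54.        ]]
64 [[509.42347918 178.127646    64.        ]]
[[540.0, 181.4, 64.0], [483.9, 161.5, 64.0], [480.4, 171.2, 64.0], [536.3, 191.6, 64.0]]
(512, 176, 21.0) [[277.1, 88.4], [276.3, 224.1], [276.7, 146.3], [276.4, 205.4]]
(513, 178, 21.0) [[278.4, 89.9], [277.6, 225.4], [278.2, 147.9], [277.7, 206.8]]
(513, 178, 22) [[277.0, 89.9], [278.5, 225.4], [277.6, 147.9], [278.3, 206.8]]
oil [[702.95852842 293.76057886   0.        ]] kettle [[655.78586717  50.94067217   0.        ]]
[512.17236477 175.39657024  89.65262995]
```

>>> {"op": "drive_tool", "data": {
  "force": 60,
  "moves": [
    {"jaw": 0,"tx": 0.001,"ty": -0.002,"tz": 0.06,"turn": 1},
    {"jaw": 0,"tx": 0.001,"ty": -0.002,"tz": 0.12,"turn": 1},
    {"jaw": 0,"tx": 0.001,"ty": -0.002,"tz": 0.18,"turn": 1},
    {"jaw": 0,"tx": 0.001,"ty": -0.002,"tz": 0.21,"turn": 1},
    {"jaw": 0,"tx": 0.001,"ty": -0.002,"tz": 0.227,"turn": 1},
    {"jaw": 0,"tx": 0.001,"ty": -0.002,"tz": 0.227,"turn": 1},
    {"jaw": 1,"tx": 0.001,"ty": -0.002,"tz": 0.227,"turn": 1},
    {"jaw": 1,"tx": 0.001,"ty": -0.002,"tz": 0.227,"turn": 1},
    {"jaw": 1,"tx": 0.001,"ty": -0.002,"tz": 0.227,"turn": 1},
    {"jaw": 1,"tx": 0.001,"ty": -0.002,"tz": 0.227,"turn": 1}
  ]
}}

```text
clock: 4.85
eef_pos: [512.5, 176.1, 34.9]
orientation: [-0.179, 0.984, -0.0, 0.0]
wrist_force: [-0.3, -0.2, -0.1]
width: 17.2
grasp_force: 59.2
```

>>> {"op": "drive_tool", "data": {
  "moves": [
    {"jaw": 1,"tx": 0,"ty": 0,"tz": -0.04,"turn": 0},
    {"jaw": 1,"tx": 0.0,"ty": 0,"tz": -0.09,"turn": 0},
    {"jaw": 1,"tx": 0.02,"ty": -0.01,"tz": -0.14,"turn": 0},
    {"jaw": 1,"tx": 0.06,"ty": -0.035,"tz": -0.18,"turn": 0},
    {"jaw": 1,"tx": 0.1,"ty": -0.07,"tz": -0.2,"turn": 6},
    {"jaw": 1,"tx": 0.125,"ty": -0.11,"tz": -0.2,"turn": 12},
    {"jaw": 1,"tx": 0.13,"ty": -0.16,"tz": -0.2,"turn": 18},
    {"jaw": 1,"tx": 0.132,"ty": -0.21,"tz": -0.2,"turn": 24},
    {"jaw": 1,"tx": 0.134,"ty": -0.26,"tz": -0.2,"turn": 30},
    {"jaw": 1,"tx": 0.135,"ty": -0.3,"tz": -0.2,"turn": 37}
  ]
}}

```text
clock: 6.1
eef_pos: [491.0, -154.4, 233.7]
orientation: [0.145, 0.989, -0.0, -0.001]
wrist_force: [1.0, 0.9, -4.2]
width: 17.4
grasp_force: 59.7
```

>>> {"op": "drive_tool", "data": {
  "moves": [
    {"jaw": 1,"tx": 0,"ty": -0.01,"tz": 0,"turn": 0},
    {"jaw": 1,"tx": 0.0,"ty": -0.01,"tz": 0,"turn": 0}
  ]
}}

```text
clock: 6.35
eef_pos: [487.7, -161.7, 233.6]
orientation: [0.142, 0.99, 0.0, -0.001]
wrist_force: [-0.0, 0.4, -3.7]
width: 17.1
grasp_force: 59.7
```

```bash
python3 - <<'E'
from h import *
s,p,r,yaw=tool();print(s["clock"],p,yaw,s["joints"].round(3),s["wrist_force"],s["width"],s["ft_torque"])
c=cal("wrist");im=vision.snapshot("wrist");save(im,'e_w.png')
np.savez('e.npz',K=c[0],e=c[1],r=c[2])
for st,x in reds(im): print(st,x,ray(c,x,p[2]-35+17)[0].round(1),ray(c,x,108)[0].round(1))
a=vision.snapshot("scene");b=vision.snapshot("side")
save(np.hstack([im[::1],])[:, :],'e.png')
for n,q in(("scene",a),("side",b)):
    save(q,'e_%s.png'%n)
    print(n,[(list(st),x.round(1).tolist()) for st,x in reds(q)])
E
```

```text
6.35 [ 487.68487269 -161.6640412   233.63143875] 163.66088686073235 [ 0.782  0.383 -0.683  1.861  0.284  0.998  1.264] [-0.04164011  0.43049063 -3.67377134] 17.128353594446263 [0.04154468 0.0058124  0.00769345]
[264  75  27  23 561] [277.41354724  85.89661319] [ 404.8 -138.   215.6] [ 401.9 -137.1  108. ]
[  410   243   150   125 10852] [483.84445264 298.16725028] [547.2 -57.  215.6] [639.   -2.2 108. ]
[260 364  35  20 576] [276.67534722 373.64756944] [ 566.3 -185.9  215.6] [ 670.8 -216.9  108. ]
scene [([np.int32(428), np.int32(35), np.int32(4), np.int32(11), np.int32(26)], [430.0, 40.6]), ([np.int32(425), np.int32(50), np.int32(5), np.int32(15), np.int32(47)], [427.4, 57.1]), ([np.int32(326), np.int32(62), np.int32(4), np.int32(69), np.int32(233)], [327.5, 95.4]), ([np.int32(416), np.int32(68), np.int32(12), np.int32(33), np.int32(164)], [421.9, 84.7]), ([np.int32(227), np.int32(154), np.int32(67), np.int32(53), np.int32(1915)], [266.6, 185.0]), ([np.int32(227), np.int32(167), np.int32(4), np.int32(11), np.int32(27)], [228.9, 172.5]), ([np.int32(392), np.int32(185), np.int32(3), n
[... 168 characters left out ...]
), np.int32(11), np.int32(9), np.int32(88)], [286.4, 173.9]), ([np.int32(300), np.int32(185), np.int32(6), np.int32(3), np.int32(10)], [303.2, 185.5]), ([np.int32(540), np.int32(189), np.int32(6), np.int32(7), np.int32(14)], [542.6, 191.3]), ([np.int32(306), np.int32(194), np.int32(86), np.int32(57), np.int32(3367)], [345.4, 223.2]), ([np.int32(527), np.int32(212), np.int32(6), np.int32(14), np.int32(22)], [528.8, 219.6]), ([np.int32(511), np.int32(230), np.int32(19), np.int32(43), np.int32(236)], [519.5, 253.7]), ([np.int32(199), np.int32(246), np.int32(5), np.int32(6), np.int32(18)], [201.2, 248.4]), ([np.int32(317), np.int32(252), np.int32(5), np.int32(13), np.int32(33)], [319.7, 256.7])]
```

View pics/e.png

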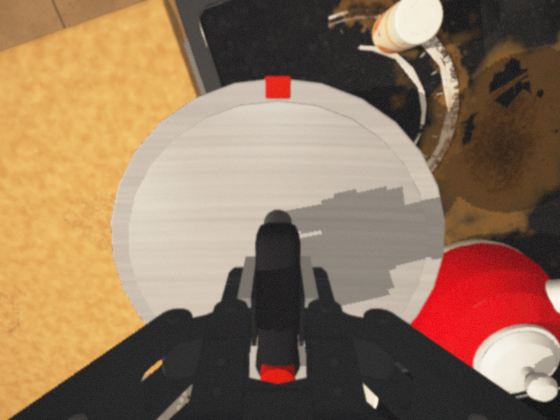

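The lid is held squarely, with its mark at (277,86) in line with the tool. I'm refining the pot's centre and gap angle from the earlier wrist picture by unrolling the rim plane.

```bash
python3 - <<'E'
from h import *
from scipy.optimize import least_squares
f=np.load('c2.npz');c=(f['K'],f['e'],f['r']);im=cv2.imread('pics/c2.png');g=cv2.GaussianBlur(im.max(2),(3,3),0).astype(np.float32)
th=np.radians(np.arange(0,360,2));rr=np.arange(64,92,.25)
def polar(o,z,th,rr):
    P=np.stack([o[0]+np.outer(np.cos(th),rr),o[1]+np.outer(np.sin(th),rr),np.full((len(th),len(rr)),z)],-1)
    q=proj(c,P.reshape(-1,3)).astype(np.float32).reshape(len(th),len(rr),2);return cv2.remap(g,q[...,0],q[...,1],1)
o=np.array([505,-184.4])
for it in range(3):
    p=polar(o,110,th,rr);d=np.diff(p,axis=1);i=d.argmax(1);ok=d.max(1)>6
    r=rr[i]+.125;w=o+np.c_[np.cos(th)*r,np.sin(th)*r]
    ok&=abs(r-76)<6
    s=least_squares(lambda q:np.hypot(*(w[ok]-q[:2]).T)-q[2],[*o,76],loss='soft_l1',f_scale=.5);o=s.x[:2];print(s.x,ok.sum(),np.median(abs(s.fun)))
th2=np.radians(np.arange(0,360,.5));p=polar(o,110,th2,np.arange(79,84,.5)).mean(1)
dark=p<120;e=np.flatnonzero(np.diff(dark.astype(int)));print('edges',(e/2).tolist(),p[::20].round())
# red marks with centre
for x in((274.12,132.36),(387.61,237.22)):
    for z in(100,108):
        v=ray(c,x,z)[0,:2]-o;print(z,np.hypot(*v),np.degrees(np.arctan2(v[1],v[0])))
# lid disc in e
f=np.load('e.npz');c=(f['K'],f['e'],f['r']);im=cv2.imread('pics/e_w.png');hsv=cv2.cvtColor(im,cv2.COLOR_BGR2HSV).astype(int)
g=cv2.GaussianBlur(hsv[...,1],(3,3),0) if 0 else cv2.GaussianBlur(im.min(2),(3,3),0).astype(np.float32)
o=np.array([487.7,-161.7]);zl=233.6-35+16.5;a=np.radians(np.arange(163.6-75,163.6+76,2));rr=np.arange(80,100,.25)
p=polar(o,zl,a,rr);d=-np.diff(p,axis=1);i=d.argmax(1);r=rr[i]+.125;ok=d.max(1)>8
w=o+np.c_[np.cos(a)*r,np.sin(a)*r]
s=least_squares(lambda q:np.hypot(*(w[ok]-q[:2]).T)-90,[*o],loss='soft_l1',f_scale=.5);print('lid',s.x,s.x-o,ok.sum(),np.median(abs(s.fun)))
E
```

```text
[ 503.57780761 -182.90430621   75.04805757] 150 0.23503156981514906
[ 503.70838237 -182.90298844   75.0610062 ] 151 0.23263473590868955
[ 503.67312975 -182.87935261   75.06209176] 151 0.21557259034591425
edges [148.5, 178.0, 328.5, 357.5] [241. 246. 245. 246. 246. 246. 245. 245. 246. 246. 246. 246. 246. 246.
 246.  63.  52.  51. 238. 247. 246. 247. 246. 246. 247. 247. 245. 246.
 245. 246. 245. 245. 245.  54.  54.  52.]
100 91.62892765703104 164.16977356383705
108 92.12121583388269 163.75200843628116
100 97.90133402088975 -17.466281869596532
108 93.3519163634607 -17.097030954433404
lid [ 488.00147942 -162.42393296] [ 0.30147942 -0.72393296] 76 0.13890420654239222
```

The pot centre is (503.7,-182.9) with gaps at 163.1° and -17°. The lid sits within 1 mm of the tool. I'll lower it to just above the rim.

>>> {"op": "drive_tool", "data": {
  "moves": [
    {"jaw": 1,"tx": -0.021,"ty": -0.015,"tz": 0.02,"turn": 0.5},
    {"jaw": 1,"tx": -0.021,"ty": -0.015,"tz": 0.05,"turn": 0.5},
    {"jaw": 1,"tx": -0.021,"ty": -0.015,"tz": 0.075,"turn": 0.5},
    {"jaw": 1,"tx": -0.021,"ty": -0.015,"tz": 0.084,"turn": 0.5},
    {"jaw": 1,"tx": -0.021,"ty": -0.015,"tz": 0.084,"turn": 0.5}
  ]
}}

```text
clock: 7.12
eef_pos: [504.7, -181.3, 150.4]
orientation: [0.146, 0.989, 0.0, -0.0]
wrist_force: [0.2, 0.6, -3.8]
width: 16.9
grasp_force: 59.6
```

```bash
python3 - <<'E'
from h import *
s,p,r,yaw=tool();print(s["clock"],p,yaw,s["joints"].round(3),s["wrist_force"],s["ft_torque"])
im=vision.snapshot("wrist");b=vision.snapshot("side");save(im,'f_w.png');save(b,'f_s.png')
cr=cv2.resize(b[150:340,150:370],None,fx=2.2,fy=2.2,interpolation=cv2.INTER_CUBIC);save(cr,'f.png')
E
```

```text
7.125 [ 504.71092635 -181.30256387  150.39007092] 163.23501912344648 [ 0.734  0.529 -0.613  1.88   0.394  0.856  1.2  ] [ 0.22920842  0.57260514 -3.82387688] [ 0.00876736 -0.01514849  0.0025665 ]
```

View pics/f.png

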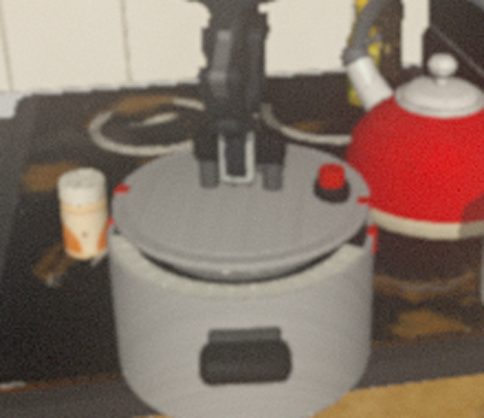

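Side view: the lid is level just above the rim, and both its marks line up with the rim marks, for example (370,200) over (373,235). Now I'll lower it into the gaps.

>>> {"op": "drive_tool", "data": {
  "moves": [
    {"jaw": 1,"tx": 0.001,"ty": -0.001,"tz": 0.003,"turn": 0},
    {"jaw": 1,"tx": 0.001,"ty": -0.001,"tz": 0.006,"turn": 0},
    {"jaw": 1,"tx": 0.001,"ty": -0.001,"tz": 0.009,"turn": 0},
    {"jaw": 1,"tx": 0.001,"ty": -0.001,"tz": 0.0115,"turn": 0},
    {"jaw": 1,"tx": 0.001,"ty": -0.001,"tz": 0.0125,"turn": 0},
    {"jaw": 1,"tx": 0.001,"ty": -0.001,"tz": 0.0125,"turn": 0}
  ]
}}

```text
clock: 7.98
eef_pos: [503.6, -182.7, 137.9]
orientation: [0.146, 0.989, -0.0, 0.0]
wrist_force: [-0.3, 0.5, -2.9]
width: 17.2
grasp_force: 60.0
```

>>> {"op": "drive_tool", "data": {
  "moves": [
    {"jaw": 1,"tx": 0,"ty": 0,"tz": 0.002,"turn": 0},
    {"jaw": 1,"tx": 0,"ty": 0,"tz": 0.004,"turn": 0},
    {"jaw": 1,"tx": 0,"ty": 0,"tz": 0.005,"turn": 0},
    {"jaw": 1,"tx": 0,"ty": 0,"tz": 0.005,"turn": 0}
  ]
}}

```text
clock: 8.48
eef_pos: [503.8, -182.8, 133.2]
orientation: [0.146, 0.989, -0.0, 0.0]
wrist_force: [-0.8, 1.0, 5.6]
width: 17.3
grasp_force: 60.9
```

>>> {"op": "drive_tool", "data": {
  "moves": [
    {"jaw": 1,"tx": 0,"ty": 0,"tz": 0.0003,"turn": 4},
    {"jaw": 1,"tx": 0,"ty": 0,"tz": 0.0003,"turn": 12},
    {"jaw": 1,"tx": 0,"ty": 0,"tz": 0.0003,"turn": 20},
    {"jaw": 1,"tx": 0,"ty": 0,"tz": 0.0003,"turn": 28},
    {"jaw": 1,"tx": 0,"ty": 0,"tz": 0.0003,"turn": 36},
    {"jaw": 1,"tx": 0,"ty": 0,"tz": 0.0003,"turn": 44}
  ]
}}

```text
clock: 9.22
eef_pos: [504.6, -182.9, 133.2]
orientation: [0.508, 0.861, 0.0, 0.001]
wrist_force: [0.9, -0.3, 4.9]
width: 17.3
grasp_force: 61.1
```

>>> {"op": "drive_tool", "data": {
  "moves": [
    {"jaw": 1,"tx": 0,"ty": 0,"tz": 0,"turn": 8},
    {"jaw": 1,"tx": 0,"ty": 0,"tz": 0,"turn": 16},
    {"jaw": 1,"tx": 0,"ty": 0,"tz": 0,"turn": 24},
    {"jaw": 1,"tx": 0,"ty": 0,"tz": 0,"turn": 32},
    {"jaw": 1,"tx": 0,"ty": 0,"tz": 0,"turn": 36.5},
    {"jaw": 1,"tx": 0,"ty": 0,"tz": 0,"turn": 36.5},
    {"jaw": 1,"tx": 0,"ty": 0,"tz": 0,"turn": 36.5}
  ]
}}

```text
clock: 10.1
eef_pos: [504.6, -182.8, 133.2]
orientation: [0.751, 0.66, 0.001, 0.001]
wrist_force: [-0.4, -0.2, 5.3]
width: 17.1
grasp_force: 61.0
```

```bash
python3 - <<'E'
from h import *
s,p,r,yaw=tool();print(s["clock"],p,yaw,s["joints"].round(3),s["wrist_force"],s["ft_torque"],s["width"])
c=cal("wrist");im=vision.snapshot("wrist");save(im,'g_w.png')
for st,x in reds(im):
    v=ray(c,x,115)[0]; print(st,x,v.round(1),np.degrees(np.arctan2(*(v[:2]-[503.7,-182.9])[::-1])))
E
```

```text
10.1 [ 504.58430607 -182.84891922  133.23128899] 82.6476647812162 [ 0.469  0.492 -0.262  1.907  0.178  0.763 -0.021] [-0.37458007 -0.21637222  5.25832835] [ 0.10297717  0.15263216 -0.09845127] 17.072857195241976
[532   0  28   4  72] [547.875        0.91666667] [635.2 -78.7 115. ] 38.39294926738466
[266  77  25  21 510] [277.64705882  86.92352941] [515.9 -98.2 115. ] 81.81158962951002
[102 213   9  26 198] [105.59090909 226.52525253] [ 416.9 -155.3  115. ] 162.36057001392376
[435 264   9  21  76] [439.03947368 273.57894737] [ 592.5 -206.6  115. ] -14.964233651131575
[260 365  35  19 569] [276.89982425 373.81019332] [ 493.8 -265.3  115. ] -96.82824163148143
```

The pot marks confirm it: the lid has turned 80.5° and the bar is in line with the handles. Next I ease off, release and rise.

>>> {"op": "drive_tool", "data": {
  "moves": [
    {"jaw": 1,"tx": 0,"ty": 0,"tz": -0.002,"turn": 0},
    {"jaw": 0,"tx": 0,"ty": 0,"tz": -0.002,"turn": 0},
    {"jaw": 0,"tx": 0,"ty": 0,"tz": -0.002,"turn": 0},
    {"jaw": 0,"tx": 0,"ty": 0,"tz": -0.01,"turn": 0},
    {"jaw": 0,"tx": 0,"ty": 0,"tz": -0.04,"turn": 0},
    {"jaw": 0,"tx": 0,"ty": 0,"tz": -0.09,"turn": 0},
    {"jaw": 0,"tx": 0,"ty": 0,"tz": -0.14,"turn": 0},
    {"jaw": 1,"tx": 0,"ty": 0,"tz": -0.14,"turn": 0},
    {"jaw": 1,"tx": 0,"ty": 0,"tz": -0.14,"turn": 0},
    {"jaw": 1,"tx": 0,"ty": 0,"tz": -0.14,"turn": 0}
  ]
}}

```text
clock: 11.4
eef_pos: [502.5, -182.5, 271.2]
orientation: [0.751, 0.66, -0.001, -0.001]
wrist_force: [-0.7, -0.5, -0.5]
width: 32.1
grasp_force: 0.0
```

```bash
python3 - <<'E'
from h import *
s,p,r,yaw=tool();print(s["clock"],p,yaw,s["joints"].round(3),s["wrist_force"],s["width"])
c=cal("wrist");im=vision.snapshot("wrist");save(im,'g.png')
for st,x in reds(im):
  for z in(105,117,141):
    v=ray(c,x,z)[0]; print(st,x.round(1),v.round(1),np.degrees(np.arctan2(*(v[:2]-[503.7,-182.9])[::-1])).round(2))
E
```

```text
11.4 [ 502.51388131 -182.47473897  271.1658462 ] 82.66509073369676 [ 0.504  0.315 -0.296  1.785  0.104  1.059  0.043] [-0.68505174 -0.47819717 -0.46059665] 32.078500425363075
[ 394    0  142   39 3823] [463.   14.7] [673.4 -58.2 105. ] 36.32
[ 394    0  142   39 3823] [463.   14.7] [667.2 -59.9 117. ] 36.97
[ 394    0  142   39 3823] [463.   14.7] [654.8 -63.2 141. ] 38.38
[274  86  13  11 143] [280.  91.] [515.5 -97.9 105. ] 82.08
[274  86  13  11 143] [280.  91.] [515.5 -98.  117. ] 82.12
[274  86  13  11 143] [280.  91.] [515.3 -98.3 141. ] 82.19
[178 163   7  16  77] [180.9 171.1] [ 412.3 -157.5  105. ] 164.49
[178 163   7  16  77] [180.9 171.1] [ 416.2 -155.4  117. ] 162.54
[178 163   7  16  77] [180.9 171.1] [ 424.1 -151.1  141. ] 158.21
[373 195   5  13  32] [374.9 200.7] [ 595.4 -211.   105. ] -17.04
[373 195   5  13  32] [374.9 200.7] [ 592.2 -206.8  117. ] -15.09
[373 195   5  13  32] [374.9 200.7] [ 585.9 -198.3  141. ] -10.62
[549 199  11  11  92] [554.9 203.9] [ 771.3 -236.9  105. ] -11.4
[549 199  11  11  92] [554.9 203.9] [ 761.4 -231.6  117. ] -10.71
[549 199  11  11  92] [554.9 203.9] [ 741.4 -221.2  141. ] -9.15
[270 248  20  28 425] [279.5 260.6] [ 493.9 -264.4  105. ] -96.85
[270 248  20  28 425] [279.5 260.6] [ 494.7 -258.1  117. ] -96.85
[270 248  20  28 425] [279.5 260.6] [ 496.2 -245.5  141. ] -96.84
```

View pics/g.png

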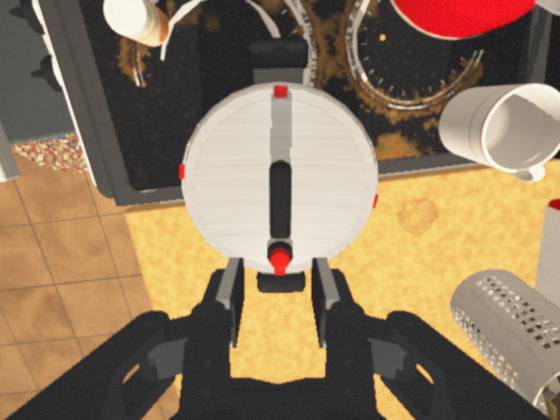

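The lid stayed put and its bar points at both side handles, (278,55) and (281,282). The button is at (280,260). I'm moving the shut fingertips above it.

>>> {"op": "drive_tool", "data": {
  "moves": [
    {"jaw": 1,"tx": -0.05,"ty": 0.002,"tz": 0,"turn": 0},
    {"jaw": 1,"tx": -0.063,"ty": 0.002,"tz": 0.04,"turn": 0},
    {"jaw": 1,"tx": -0.063,"ty": 0.002,"tz": 0.09,"turn": 0},
    {"jaw": 1,"tx": -0.063,"ty": 0.002,"tz": 0.118,"turn": 0},
    {"jaw": 1,"tx": -0.063,"ty": 0.002,"tz": 0.118,"turn": 0},
    {"jaw": 1,"tx": -0.063,"ty": 0.002,"tz": 0.118,"turn": 0}
  ]
}}

```text
clock: 12.2
eef_pos: [498.0, -245.6, 155.3]
orientation: [0.751, 0.66, 0.0, 0.0]
wrist_force: [0.1, -0.4, -0.3]
width: -0.5
grasp_force: 0.0
```

```bash
python3 - <<'E'
from h import *
s,p,r,yaw=tool();print(s["clock"],p,yaw,s["wrist_force"],s["width"])
b=vision.snapshot("side");save(b,'i.png')
c=cal("side");print(proj(c,[p,[496,-245.4,141]]).round(1),[x for st,x in reds(b) if 200<x[0]<340])
save(cv2.resize(b[150:340,150:370],None,fx=2.2,fy=2.2,interpolation=cv2.INTER_CUBIC),'i.png')
E
```

```text
12.2 [ 498.01078027 -245.6121551   155.28875075] 82.6667366877247 [ 0.06811646 -0.42581921 -0.31947197] -0.5254110135043237
[[260.5 246.2]
 [259.4 255.2]] [array([200.125, 248.625]), array([258.8137931 , 259.15172414]), array([319.90625, 256.78125]), array([259., 280.])]
```

View pics/i.png

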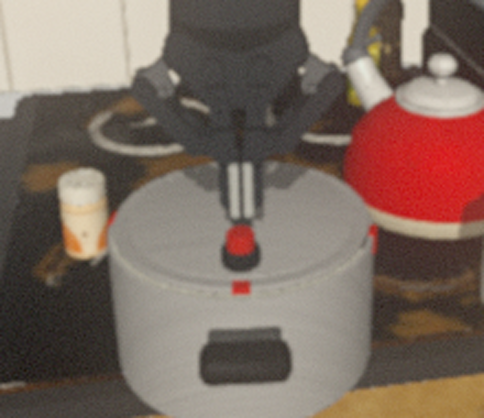

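Side view: the fingertips are right over the button at (240,237), and the lid mark is above the handle. Now I press.

>>> {"op": "drive_tool", "data": {
  "moves": [
    {"jaw": 1,"tx": 0,"ty": -0.002,"tz": 0.008,"turn": 0},
    {"jaw": 1,"tx": 0,"ty": -0.002,"tz": 0.014,"turn": 0},
    {"jaw": 1,"tx": 0,"ty": -0.002,"tz": 0.018,"turn": 0},
    {"jaw": 1,"tx": 0,"ty": -0.002,"tz": 0.021,"turn": 0},
    {"jaw": 1,"tx": 0,"ty": -0.002,"tz": 0.023,"turn": 0},
    {"jaw": 1,"tx": 0,"ty": -0.002,"tz": 0.0235,"turn": 0},
    {"jaw": 1,"tx": 0,"ty": -0.002,"tz": 0.0235,"turn": 0}
  ]
}}

```text
clock: 13.12
eef_pos: [495.6, -245.5, 132.1]
orientation: [0.751, 0.66, -0.0, 0.0]
wrist_force: [-4.3, 0.7, 13.0]
width: 0.1
grasp_force: 6.4
```

>>> {"op": "drive_tool", "data": {
  "moves": [
    {"jaw": 1,"tx": 0,"ty": 0,"tz": 0.001,"turn": 0},
    {"jaw": 1,"tx": 0,"ty": 0,"tz": 0.001,"turn": 0}
  ]
}}

```text
clock: 13.38
eef_pos: [496.0, -245.6, 132.0]
orientation: [0.751, 0.66, 0.0, 0.001]
wrist_force: [-5.8, 2.4, 20.8]
width: -0.0
grasp_force: 10.0
```

>>> {"op": "drive_tool", "data": {
  "moves": [
    {"jaw": 1,"tx": 0,"ty": 0,"tz": -0.01,"turn": 0},
    {"jaw": 1,"tx": 0,"ty": 0,"tz": -0.06,"turn": 0},
    {"jaw": 1,"tx": 0,"ty": 0,"tz": -0.12,"turn": 0},
    {"jaw": 1,"tx": 0.03,"ty": 0,"tz": -0.14,"turn": 0},
    {"jaw": 1,"tx": 0.063,"ty": 0,"tz": -0.14,"turn": 0},
    {"jaw": 1,"tx": 0.063,"ty": 0,"tz": -0.14,"turn": 0},
    {"jaw": 1,"tx": 0.063,"ty": 0,"tz": -0.14,"turn": 0}
  ]
}}

```text
clock: 14.25
eef_pos: [503.1, -183.3, 269.6]
orientation: [0.751, 0.66, -0.0, -0.0]
wrist_force: [0.1, -0.2, -0.2]
width: 0.0
grasp_force: 0.0
```

```bash
python3 - <<'E'
from h import *
s,p,r,yaw=tool();print(s["clock"],p,yaw,s["wrist_force"],s["width"])
b=vision.snapshot("side");w=vision.snapshot("wrist");c=cal("wrist")
for st,x in reds(w): print(st,x.round(1))
for z in(117,):
  for st,x in reds(w):
    v=ray(c,x,z)[0];print(v.round(1),np.degrees(np.arctan2(*(v[:2]-[503.7,-182.9])[::-1])).round(2))
print([(list(map(int,st)),x.round(1)) for st,x in reds(b) if 190<x[0]<340])
A=cv2.resize(b[190:320,170:350],(540,390),interpolation=cv2.INTER_CUBIC);B=w[:,150:410];B=cv2.resize(B,(241,390))
save(np.hstack([A,B]),'j.png')
E
```

```text
14.25 [ 503.08420026 -183.33502237  269.61939227] 82.64169475835884 [ 0.09824135 -0.20423695 -0.22943289] 0.03934723762196367
[ 394    0  143   37 3539] [462.5  13.9]
[273  84  13  12 154] [279.   89.4]
[177 162   6  17  87] [179.5 170.2]
[373 194   4  13  26] [374.6 199.9]
[549 198  11  11  90] [554.9 202.7]
[269 247  21  11 168] [279.1 252.4]
[666.9 -61.3 117. ] 36.69
[515.7 -98.3 117. ] 81.96
[ 416.5 -155.5  117. ] 162.56
[ 592.3 -207.1  117. ] -15.3
[ 760.9 -231.9  117. ] -10.8
[ 496.1 -249.7  117. ] -96.48
[([199, 247, 3, 5, 8], array([200.1, 249. ])), ([318, 252, 4, 13, 29], array([320. , 256.9])), ([253, 258, 13, 9, 91], array([259.2, 261.7])), ([256, 278, 8, 5, 37], array([259.4, 280.1]))]
```

View pics/j.png

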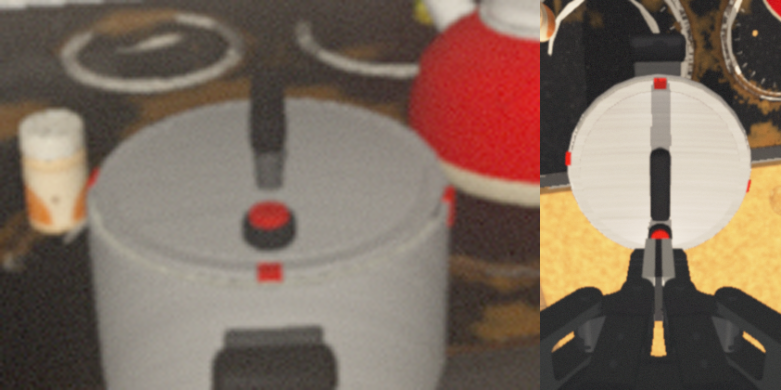

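The button is down at (270,215), the bar is in line with the handles, the lid is seated and the arm touches nothing.

```bash
python3 -c "
from plant import ticket;print(ticket.hand_in())"
```

```text
the job is handed in; nothing more can be done
None
```

I closed and locked the lid with its bar in line with the side handles, then pressed the steam valve fully down; the job was handed in at about 14 s, with the jar, bottle and mug left untouched.

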